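# Clear the acrylic offcuts off the sign-assembly board

## Task

Sweep the three blue acrylic offcuts across the white assembly board and off its end into the yellow scrap tray, so that all three lie in the tray. Only push them along the board with the fingers: do not pick any of them up. Leave the finished green cross, the red arrow and the screw tin standing where they are.

Things in the scene. Friction and masses are not known exactly. Their poses are not given: they have to be found in the camera images.
- board: White-faced rectangular assembly board, fixed to the bench: 440 (its x) by 400 (its y) mm, its flat smooth top 50 mm above the bench. Origin: centre of its underside, on the bench. A tray stands against each of its two ends, which are at y = -200 and y = +200 mm in its frame; there is no rim or lip on the board. Place and yaw vary a little (yaw up to 0.12 rad).
- scrap_tray: Yellow open sheet-steel scrap tray, fixed, 360 (its x) by 140 (its y) by 45 mm high outside, walls and floor 4 mm, the rims 5 mm below the board's top; a few flat red and green slivers (3 mm) lie in it. It butts against one end of the board, left or right as the start has it, with its axes along the board's. Origin: centre of its underside, on the bench.
- spacer_tray: Grey open tray of the same size at the board's other end, with aluminium spacers in it; fixed. Offcuts do not belong there. Origin: centre of its underside.
- offcut_round: Loose blue acrylic offcut lying flat on the board: long shape with two round ends, 56 (its x) by 30 by 15 mm thick, about 28 g. Origin: centre of its underside.
- offcut_angle: Loose blue acrylic offcut lying flat: a right-angled L, both legs 50 mm long, 20 mm wide, 15 mm thick, about 29 g. Origin: underside, below its centre of mass, which is 19.4 mm in from the outer faces of both legs; legs run from the outer corner along its +x and +y. No point is more than 37 mm from the origin in plan.
- offcut_strip: Loose blue acrylic offcut lying flat: a plain strip 64 (its x) by 24 by 15 mm thick, about 27 g. Origin: centre of its underside.
- cross: Finished sign piece, loose, not to be moved: plus-shaped cross 90 by 90 mm, arms 30 mm wide, 30 mm high, aluminium sides and green face, on the far side of the board (beyond the offcuts as seen from the robot). Origin: centre of its underside.
- arrow: Finished sign piece, loose, not to be moved: chevron-headed arrow 100 mm long (its y, from -50 to +50 mm, head towards +y), head 85 mm wide, bars 22 mm wide, 30 mm high, aluminium sides and red face, on the far side of the board. Origin: underside, middle of its length.
- tin: Small round tin of screws with a blue lid, loose, not to be moved: 42 mm in diameter, 40 mm high, 180 g, standing among the offcuts; it may stand between an offcut and the scrap tray. Origin: centre of its underside.
Things that resemble listed ones, but are neither listed nor needed, are in the scene too. What is shaped like the offcut_angle but orange, pink or turquoise is not meant.

How it is judged:
By the outcome, as a careful person would: the job done as asked, in the order asked, and still so for the second after the job is handed in, with the robot touching nothing.
It also fails if it takes over 67 s, if anything falls off the work surface, if the arm or the gripper's body presses on something with over 40 N, if the wrist force passes 120 N, or if a joint passes its speed limit or range.

## Robot

A 6-joint arm with a two-finger parallel gripper is mounted at the origin on the work surface. World frame = base frame: x ahead of the robot, y to its left, z up, the work surface at z = 0. Lengths are in mm, angles in rad, forces in N, time in s.
With the tool pointing down it reaches from about 300 to 775 mm from the base axis. Payload 14.6 kg.
Tool frame: the origin (TCP) lies at the very end of the fingers, on their centre line; the grasp point (between the pads) lies 19 mm behind it; z points along the fingers, y is the line along which they close (so a half turn about z gives the same grasp; the last joint's range is limited). The gripper opens to 94 mm and grips with 3 to 60 N. Pads are 16 mm wide; open, the fingers measure 119 mm over their backs; the gripper's body (75 mm by 177 mm) begins 78 mm behind the grasp point.
Start: joints at [-1.275, 0.3, 1.521, -0, 1.321, -0.067], TCP at [195.184, -514.191, 205.446] pointing down, gripper open.
Joint ranges: [-3.03, 3.03], [-0.79, 2.21], [0.23, 2.52], [-1.04, 4.18], [0, 3.07], [-2.55, 2.55]. Speed limits (rad/s): [2.22, 2.22, 2.57, 3.14, 3.14, 3.14].

## Interface

Orientations are given as [roll, pitch, yaw] about the fixed x, y, z axes, in that order (R = Rz(yaw) Ry(pitch) Rx(roll)).
In Python, from cell import manip gives the robot as it stands.
- The arm moves only by the tool servo_tool, never from a script. Its argument "rows" is a list of rows, each a list of 7 numbers: the turn, a rotation vector about the world's x, y, z in degrees, then the shift along the world's x, y, z in mm, then the closure, from 0 (fully open) to 1 (shut). In form: [[rx, ry, rz, dx, dy, dz, fingers], ...]. A call has 1 to 20 rows; each row shifts and turns the commanded pose from where the row before left it; what a row does not reach is not made up. A row lasts 1/8 s, in which the tool goes at most 62.5 mm and 10.7 degrees, less where a joint would pass 70% of its speed; a pose out of reach is approached as far as the arm can. A call with a gripper value outside its range is refused whole. The fingers move at their own pace and stop on an object; "grip_force" is the grip in N (left out, the last holds). Time passes only in rows, so rows that do not move let the fingers close. It gives the time, the measured TCP pose, the force, the opening and the grip force at its end, in the units of the state.
- manip.read_state(): the state, without advancing time (a new reading comes with each control period).
- manip.camera(name): name is "scene" or "side" or "wrist"; returns the picture (480x640x3 uint8, red, green, blue); there is no depth.
- manip.camera_info(name): a dict with "fx", "fy", "cx", "cy" (pixels), "position" and "rotation" of the camera in the world; the wrist camera has in their place "T_tool_cam" (4x4, takes a point from camera to tool coordinates, whose origin is the TCP and whose axes are the flange's). Camera axes: x right, y down, z forward; pixel columns grow to the right and rows downward; lengths in mm; the calibration is good to about 2 mm. The wrist camera is an equidistant fisheye: a pixel r from the principal point sees the ray r / f radians off the axis. A picture is of the moment at which its call begins: read the wrist's pose just before it. camera_info takes no time and is no camera call.
- manip.sign_off(): hands the job in; it is judged then, once.
The state is a dict: "clock": time; "joints": joint angles; "qd": joint speeds; "effort": joint torques, N m; "eef_pos": TCP position; "eef_rot": TCP orientation; "wrist_force": force on the tool from outside, world axes, zero at the start; "moment": the same for the moment, N m; "finger_gap": finger opening in mm; "finger_force": force on a finger pad.
Only numpy, scipy, OpenCV 4.12 (cv2) and the standard library are available. Lean on these libraries where they do the work, as an engineer would, in place of code of your own. Each camera call takes 0.05 s, during which the arm holds its last target. There are 200 camera calls.

## Working session

There is one attempt and no reset: what is moved stays moved. The work goes in short steps, Python scripts to look and compute and a tool call to move; the robot and the scene stay as the last step left them, time stands still between calls to the robot, and variables do not carry over. Pictures are saved under pics/ and viewed, at most 10 in all, crops included, and the job is handed in when it is done.

Besides the shell and the picture viewer there is one more tool, called after "Call:" as name([rows], argument=value, ...), one row to a line, values as JSON. servo_tool: Moves the arm, as the interface text tells. Its arguments: {"type":"object","properties":{"rows":{"type":"array","items":{"type":"array","items":{"type":"number"}}},"grip_force":{"type":"number"}},"required":["rows"]}

```bash
mkdir -p pics; ls; python3 - <<'E'
from cell import manip
import cv2
s=manip.read_state();print({k:(v if not hasattr(v,'round') else v) for k,v in s.items()})
for n in ("scene","side","wrist"):
    im=manip.camera(n);cv2.imwrite(f"pics/{n}0.png",im[:,:,::-1]);print(n,manip.camera_info(n))
E
```

```text
pics
{'clock': 0.0, 'joints': array([-1.27461097e+00,  3.00490540e-01,  1.52159937e+00, -1.54005566e-05,
        1.32069956e+00, -6.65789819e-02]), 'qd': array([ 0.00047645,  0.00039317,  0.00129607, -0.00095408, -0.00144543,
       -0.00105545]), 'effort': array([ 4.75519064e-04, -5.31800258e+01, -3.52735448e+01,  7.08381878e-02,
        2.43471900e-02, -7.94763287e-05]), 'eef_pos': array([ 195.09792056, -513.94397716,  204.867933  ]), 'eef_rot': array([-3.14039750e+00, -6.47400162e-05,  3.62768118e-01]), 'wrist_force': array([ 0.93966664,  0.58333965, -0.64866483]), 'moment': array([ 0.04076189, -0.03814348, -0.0225501 ]), 'finger_force': 0.0, 'finger_gap': 93.93260502317338}
scene {'fx': 529.9227718859703, 'fy': 529.9227718859703, 'cx': 317.7648417647398, 'cy': 242.3132285796479, 'position': array([1092.60667707, -469.81058333,  899.78451385]), 'rotation': array([-2.44868281,  0.01201565,  0.89562317])}
side {'fx': 438.3038714885626, 'fy': 438.3038714885626, 'cx': 316.07714127256367, 'cy': 243.01755320157483, 'position': array([ 403.95946134, -738.57038257,  542.01400295]), 'rotation': array([-2.15884105, -0.01083445, -0.19724533])}
wrist {'fx': 371.64829954431775, 'fy': 371.64829954431775, 'cx': 322.933999057434, 'cy': 235.96112759204755, 'T_tool_cam': array([[ 3.13242830e-05, -9.67860815e-01, -2.51486463e-01,
         7.29342886e+01],
       [ 9.99999357e-01,  3.15302720e-04, -1.08890507e-03,
         8.87775365e-01],
       [ 1.13320292e-03, -2.51486267e-01,  9.67860203e-01,
        -1.79069024e+02],
       [ 0.00000000e+00,  0.00000000e+00,  0.00000000e+00,
         1.00000000e+00]])}
```

View pics/scene0.png

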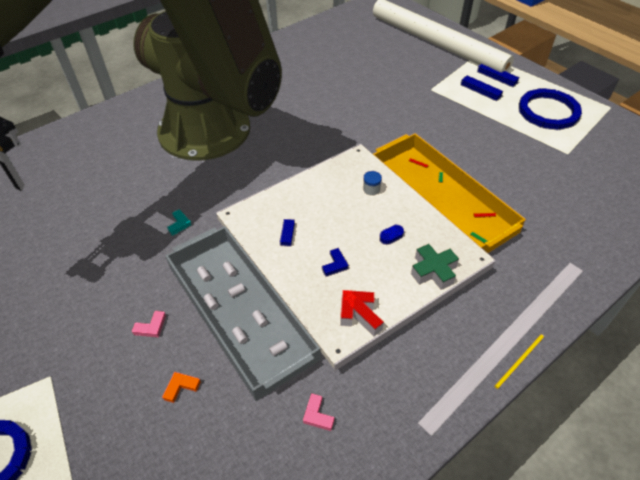

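View pics/side0.png

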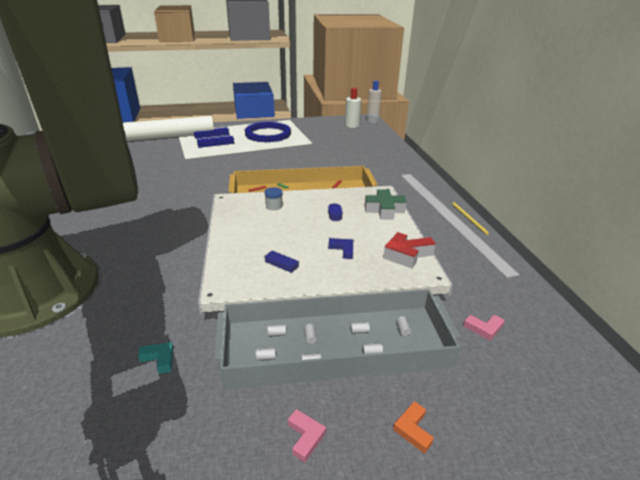

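Scene picture: the board is in the middle, with the yellow tray at its +y end (450,190) and the grey tray at the −y end. The blue candidates are:
- strip (288,232)
- L (336,263)
- round (391,234)
- tin lid (372,180), not wanted
- blue rods and ring on the far paper (482,87), (550,108) and the ring at lower left, all off the board, not wanted

The pink (150,325), (318,412), orange (180,386) and turquoise (178,222) L's are decoys. I choose the three blue pieces on the board. The side view agrees: strip (282,261), L (341,247), round (335,212).

```bash
cat > h.py <<'E'
import numpy as np, cv2
from scipy.spatial.transform import Rotation as R
from cell import manip
def cast(name,px,z):
    i=manip.camera_info(name); px=np.atleast_2d(np.asarray(px,float))
    d=np.c_[(px[:,0]-i['cx'])/i['fx'],(px[:,1]-i['cy'])/i['fy'],np.ones(len(px))]
    d=d@R.from_euler('xyz',i['rotation']).as_matrix().T
    p=i['position']; return (p+d*((z-p[2])/d[:,2])[:,None])[:,:2]
def proj(name,P):
    i=manip.camera_info(name); c=(np.atleast_2d(P)-i['position'])@R.from_euler('xyz',i['rotation']).as_matrix()
    return np.c_[c[:,0]/c[:,2]*i['fx']+i['cx'],c[:,1]/c[:,2]*i['fy']+i['cy']]
def mask(im,lo,hi):
    return cv2.inRange(cv2.cvtColor(im,cv2.COLOR_RGB2HSV),lo,hi)
BLUE=((110,100,30),(130,255,255))
def blobs(m,amin=60):
    cs,_=cv2.findContours(m,cv2.RETR_EXTERNAL,cv2.CHAIN_APPROX_NONE)
    return [c for c in cs if cv2.contourArea(c)>amin]
def top(im,name,z):
    # rectify the plane z onto a 1 px/mm map; x: 200..800 -> rows, y: -300..500 -> cols
    w=np.float32([[300,-250],[300,350],[750,-250],[750,350]])
    p=proj(name,np.c_[w,np.full(4,z)]).astype(np.float32)
    H=cv2.getPerspectiveTransform(p,np.float32([[b+300,a-200] for a,b in w]))
    return cv2.warpPerspective(im,H,(800,600))
E
python3 - <<'E'
from h import *
for n in("scene","side"):
    im=cv2.imread(f"pics/{n}0.png")[:,:,::-1].copy()
    hsv=cv2.cvtColor(im,cv2.COLOR_RGB2HSV)
    if n=="scene":
        for q in [(288,228),(288,240),(336,263),(391,234),(372,178),(435,262),(358,305)]: print(q,hsv[q[1],q[0]])
        v=cv2.bitwise_and(mask(im,(0,0,150),(180,60,255)),np.uint8(255)*np.ones(im.shape[:2],np.uint8))
        c=max(blobs(v),key=cv2.contourArea); r=cv2.minAreaRect(cast(n,c[:,0],50).astype(np.float32)); print("board",r)
        a=cv2.approxPolyDP(cv2.convexHull(c),8,True)[:,0]; print(a.tolist(),cast(n,a,50).round(0).tolist())
    for nm,lo,hi,z in(("blue",*BLUE,65),("red",(0,150,80),(8,255,255),80),("green",(60,60,40),(85,255,255),80),("tinlid",(100,100,60),(112,255,255),90)):
        for c in blobs(mask(im,lo,hi)):
            p=cast(n,c[:,0],z)
            if 300<p[:,0].mean()<800 and -260<p[:,1].mean()<300:
                print(n,nm,"bbox x",p[:,0].min().round(),p[:,0].max().round(),"y",p[:,1].min().round(),p[:,1].max().round(),cv2.minAreaRect(p.astype(np.float32)))
im=cv2.imread("pics/scene0.png"); cv2.imwrite("pics/top0.png",top(im,"scene",65))
E
```

```text
(288, 228) [118 251 141]
(288, 240) [119 244 139]
(336, 263) [119 253 139]
(391, 234) [119 252 164]
(372, 178) [108 207 155]
(435, 262) [ 73 148 107]
(358, 305) [  1 250 201]
board ((561.59228515625, 26.05560302734375), (405.33416748046875, 447.7560119628906), 86.00904846191406)
[[361, 144], [494, 261], [332, 364], [216, 212]] [[357.0, 242.0], [798.0, 208.0], [767.0, -190.0], [327.0, -156.0]]
scene blue bbox x 578.0 632.0 y -84.0 -24.0 ((601.5113525390625, -53.142189025878906), (50.150814056396484, 54.51437759399414), 73.88514709472656)
scene blue bbox x 605.0 641.0 y 58.0 117.0 ((623.6190185546875, 87.32972717285156), (57.90644454956055, 35.0598030090332), 83.13743591308594)
scene blue bbox x 451.0 514.0 y -105.0 -47.0 ((482.6129150390625, -76.00103759765625), (23.259849548339844, 70.82024383544922), 45.69392776489258)
scene red bbox x 677.0 773.0 y -127.0 -49.0 ((728.2532348632812, -88.24688720703125), (74.88936614990234, 76.20762634277344), 45.298667907714844)
scene green bbox x 694.0 785.0 y 48.0 140.0 ((738.5089721679688, 93.56524658203125), (78.97012329101562, 81.59394836425781
[... 334 characters left out ...]
1.0 622.0 y -96.0 -29.0 ((592.0785522460938, -62.37883758544922), (60.797115325927734, 45.22935485839844), 74.79547119140625)
side blue bbox x 600.0 630.0 y 44.0 112.0 ((614.9542236328125, 78.02890014648438), (67.23338317871094, 26.4720401763916), 77.29306030273438)
side red bbox x 672.0 767.0 y -131.0 -54.0 ((723.0339965820312, -92.4869613647461), (75.25993347167969, 71.90267181396484), 44.2576789855957)
side green bbox x 689.0 778.0 y 44.0 132.0 ((734.0862426757812, 88.62641143798828), (77.31546783447266, 75.56916809082031), 35.64666748046875)
side tinlid bbox x 469.0 505.0 y 120.0 166.0 ((486.35943603515625, 143.42776489257812), (44.000118255615234, 36.250823974609375), 79.94144439697266)
```

View pics/top0.png

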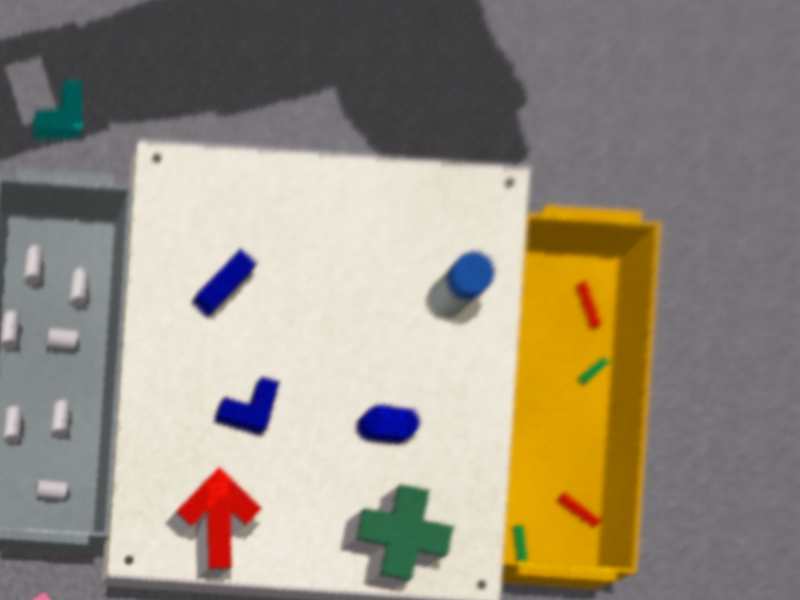

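Rectified top view (col = y+300, row = x−200): strip (225,283), L (250,407), round (388,424), tin (470,275), which stands straight between the strip and the tray. The cross (405,533) and arrow (218,520) are on the far side. Next is one close crop to check the choice.

```bash
python3 - <<'E'
import cv2
im=cv2.imread("pics/scene0.png"); cv2.imwrite("pics/crop0.png",cv2.resize(im[165:305,265:420],None,fx=4,fy=4,interpolation=cv2.INTER_CUBIC))
E
```

```text
(no output)
```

View pics/crop0.png

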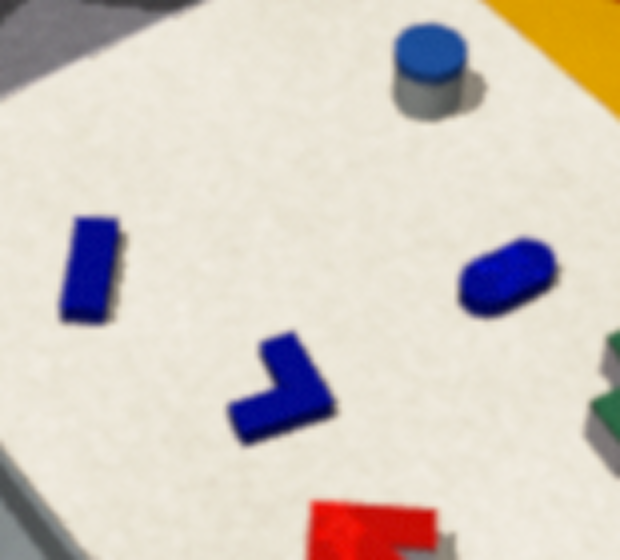

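Call:
servo_tool([
  [0,0,4,26,33,0,0.78],
  [0,0,4,26,33,0,0.78],
  [0,0,4,26,33,0,0.78],
  [0,0,4,26,33,0,0.78],
  [0,0,4,26,33,0,0.78],
  [0,0,4,26,33,0,0.78],
  [0,0,4,26,33,0,0.78],
  [0,0,4,26,33,0,0.78],
  [0,0,4,26,33,0,0.78],
  [0,0,4,26,33,0,0.78],
  [0,0,4,26,33,0,0.78],
  [0,0,4,26,33,0,0.78],
  [0,0,4,26,33,0,0.78],
  [0,0,4,26,33,0,0.78],
  [0,0,4,26,33,0,0.78],
  [0,0,4,26,33,0,0.78],
  [0,0,0,0,0,0,0.78],
])

```text
clock: 2.28
eef_pos: [611.8, 15.8, 204.5]
eef_rot: [-3.14, -0.0, 1.483]
wrist_force: [-0.3, -0.0, -0.2]
finger_gap: 20.3
finger_force: 0.0
```

The crop confirms it: strip (90,270), L (285,395) and round (508,278) are flat blue offcuts, and the tin (430,70) is separate. I'll lower behind the round one.

Call:
servo_tool([
  [0,0,0,1,0,-20,0.78],
  [0,0,0,1,0,-20,0.78],
  [0,0,0,0,0,-20,0.78],
  [0,0,0,0,0,-20,0.78],
  [0,0,0,0,0,-20,0.78],
  [0,0,0,0,0,-20,0.78],
  [0,0,0,0,0,-20,0.78],
  [0,0,0,0,0,-10,0.78],
  [0,0,0,0,0,0,0.78],
])

```text
clock: 3.4
eef_pos: [612.8, 13.5, 55.1]
eef_rot: [-3.141, 0.0, 1.479]
wrist_force: [-0.9, 0.6, 1.3]
finger_gap: 20.7
finger_force: 0.0
```

Call:
servo_tool([
  [0,0,0,0.8,10,0,0.78],
  [0,0,0,0.8,10,0,0.78],
  [0,0,0,0.8,10,0,0.78],
  [0,0,0,0.8,10,0,0.78],
  [0,0,0,0.8,10,0,0.78],
  [0,0,0,0.8,10,0,0.78],
  [0,0,0,0.8,10,0,0.78],
  [0,0,0,0.8,10,0,0.78],
  [0,0,0,0.8,10,0,0.78],
  [0,0,0,0.8,10,0,0.78],
  [0,0,0,0,0,0,0.78],
])

```text
clock: 4.78
eef_pos: [621.2, 114.6, 55.4]
eef_rot: [-3.142, -0.0, 1.481]
wrist_force: [-0.5, -0.0, 0.5]
finger_gap: 20.7
finger_force: 0.0
```

```bash
python3 - <<'E'
from h import *
im=manip.camera("scene"); cv2.imwrite("pics/s1.png",cv2.resize(im[120:320,210:520],None,fx=2.5,fy=2.5)[:,:,::-1])
E
```

```text
(no output)
```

View pics/s1.png

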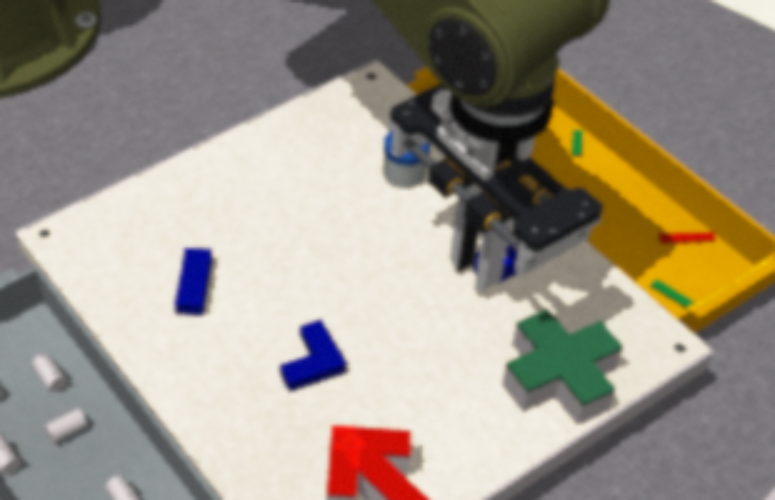

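The picture shows the round offcut just ahead of the fingers (490–515,260) and running straight. The tin (405,155) and cross (565,360) are untouched, so I'll push on over the edge.

Call:
servo_tool([
  [0,0,0,0.8,10,0,0.78],
  [0,0,0,0.8,10,0,0.78],
  [0,0,0,0.8,10,0,0.78],
  [0,0,0,0.8,10,0,0.78],
  [0,0,0,0.8,10,0,0.78],
  [0,0,0,0.8,10,0,0.78],
  [0,0,0,0.8,10,0,0.78],
  [0,0,0,0.8,10,0,0.78],
  [0,0,0,0.8,10,0,0.78],
  [0,0,0,0.8,10,0,0.78],
  [0,0,0,0.8,10,0,0.78],
  [0,0,0,0.8,10,0,0.78],
  [0,0,0,0,0,0,0.78],
  [0,0,0,0,0,0,0.78],
])

```text
clock: 6.58
eef_pos: [630.8, 233.6, 55.5]
eef_rot: [-3.142, 0.0, 1.48]
wrist_force: [-0.2, -1.0, 0.9]
finger_gap: 20.6
finger_force: 0.5
```

Call:
servo_tool([
  [0,0,0,0,-5,20,0.7],
  [0,0,0,0,-5,20,0.62],
  [0,0,0,0,-10,20,0.62],
  [0,0,0,0,-40,10,0.62],
  [0,0,0,0,-40,0,0.62],
  [0,0,0,0,-40,0,0.62],
  [0,0,0,0,-40,0,0.62],
  [0,0,0,0,-40,0,0.62],
  [0,0,0,0,-40,0,0.62],
  [0,0,0,-10,-40,0,0.62],
  [0,0,0,-10,-30,0,0.62],
  [0,0,0,0,0,0,0.62],
])

```text
clock: 8.07
eef_pos: [610.3, -98.5, 126.8]
eef_rot: [3.14, 0.0, 1.477]
wrist_force: [0.3, 0.5, -1.1]
finger_gap: 35.6
finger_force: 0.0
```

```bash
python3 - <<'E'
from h import *
im=manip.camera("scene"); cv2.imwrite("pics/s2.png",cv2.resize(im[120:320,210:530],None,fx=2.4,fy=2.4)[:,:,::-1])
for n,zz in(("scene",65),):
  for c in blobs(mask(im,*BLUE),25):
    p=cast(n,c[:,0],zz)
    if 300<p[:,0].mean()<850 and -260<p[:,1].mean()<380: print(cv2.minAreaRect(p.astype(np.float32)),cv2.approxPolyDP(c,2,True)[:,0].tolist(),cast(n,cv2.approxPolyDP(c,2,True)[:,0],65).round().tolist())
E
```

```text
((608.7706298828125, -55.38640594482422), (49.91171646118164, 41.19735336303711), 73.9639663696289) [[340, 253], [333, 257], [333, 262], [323, 266], [325, 274], [347, 267]] [[595.0, -27.0], [594.0, -45.0], [604.0, -53.0], [599.0, -74.0], [617.0, -84.0], [631.0, -39.0]]
((482.1166076660156, -75.60044860839844), (23.252071380615234, 72.11109924316406), 45.82723617553711) [[293, 219], [284, 220], [281, 244], [289, 245], [291, 242]] [[462.0, -45.0], [452.0, -61.0], [501.0, -105.0], [514.0, -94.0], [510.0, -86.0]]
((646.5062255859375, 220.2116241455078), (14.874585151672363, 44.46748352050781), 81.35848999023438) [[439, 203], [436, 207], [450, 217]] [[625.0, 229.0], [630.0, 215.0], [668.0, 217.0]]
```

View pics/s2.png

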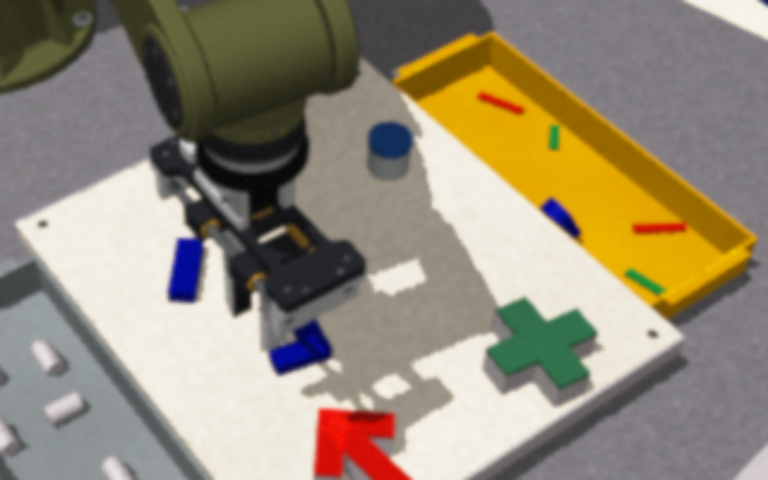

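The round offcut lies in the tray (560,215) and nothing else has moved. Next is the L, whose inner corner is at about (601,−57). I'll straddle its rear leg with one finger in the notch.

Call:
servo_tool([
  [0,0,-6,-3,11,0,0.62],
  [0,0,-6,-2,10,0,0.62],
  [0,0,0,0,0,-20,0.62],
  [0,0,0,0,0,-20,0.62],
  [0,0,0,0,0,-20,0.62],
  [0,0,0,0,0,-12,0.62],
  [0,0,0,0,0,0,0.62],
])

```text
clock: 9.0
eef_pos: [605.7, -74.7, 53.2]
eef_rot: [-3.141, 0.0, 1.271]
wrist_force: [-0.4, 1.1, -0.2]
finger_gap: 35.8
finger_force: 0.0
```

Call:
servo_tool([
  [0,0,0,0,8,0,0.62],
  [0,0,0,0,8,0,0.62],
  [0,0,0,0,8,0,0.62],
  [0,0,0,0,8,0,0.62],
  [0,0,0,0,8,0,0.62],
  [0,0,0,0,8,0,0.62],
  [0,0,0,0,8,0,0.62],
  [0,0,0,0,8,0,0.62],
  [0,0,0,0,0,0,0.62],
])

```text
clock: 10.12
eef_pos: [605.8, -10.6, 53.4]
eef_rot: [-3.142, -0.0, 1.271]
wrist_force: [1.1, -0.0, 0.6]
finger_gap: 35.7
finger_force: 0.0
```

```bash
python3 - <<'E'
from h import *
im=manip.camera("scene"); cv2.imwrite("pics/s3.png",cv2.resize(im[120:320,210:530],None,fx=2.4,fy=2.4)[:,:,::-1])
E
```

```text
(no output)
```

View pics/s3.png

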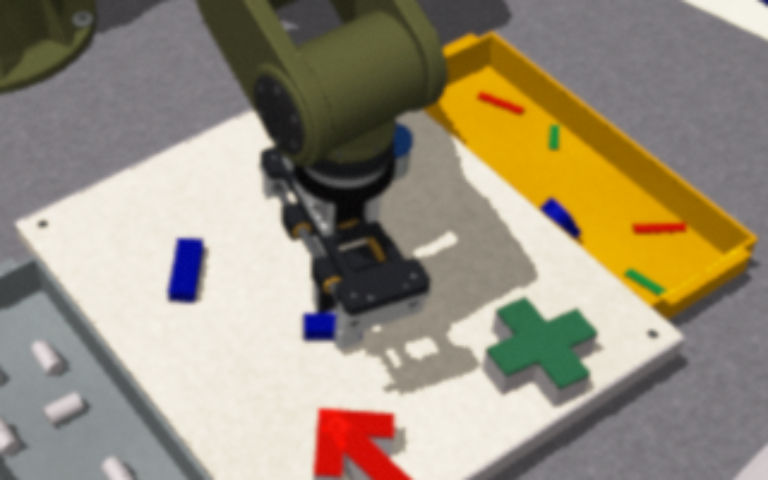

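The rear leg of the L (318,325) is still caged between the fingers, so I'll continue.

Call:
servo_tool([
  [0,0,0,0,10,0,0.62],
  [0,0,0,0,10,0,0.62],
  [0,0,0,0,10,0,0.62],
  [0,0,0,0,10,0,0.62],
  [0,0,0,0,10,0,0.62],
  [0,0,0,0,10,0,0.62],
  [0,0,0,0,10,0,0.62],
  [0,0,0,0,10,0,0.62],
  [0,0,0,0,10,0,0.62],
  [0,0,0,0,10,0,0.62],
  [0,0,0,0,10,0,0.62],
  [0,0,0,0,10,0,0.62],
  [0,0,0,0,10,0,0.62],
  [0,0,0,0,10,0,0.62],
  [0,0,0,0,10,0,0.62],
  [0,0,0,0,10,0,0.62],
  [0,0,0,0,10,0,0.62],
  [0,0,0,0,10,0,0.62],
  [0,0,0,0,10,0,0.62],
  [0,0,0,0,10,0,0.62],
])

```text
clock: 12.68
eef_pos: [605.8, 189.5, 53.4]
eef_rot: [-3.142, 0.0, 1.27]
wrist_force: [0.1, 0.8, -0.4]
finger_gap: 35.7
finger_force: 0.1
```

```bash
python3 - <<'E'
from h import *
a=manip.camera("scene")[120:320,290:530]; b=manip.camera("side")[150:320,190:460]
a=cv2.resize(a,(480,400)); b=cv2.resize(b,(320,201)); c=np.zeros((400,800,3),np.uint8); c[:,:480]=a; c[:201,480:]=b
cv2.imwrite("pics/s4.png",c[:,:,::-1])
E
```

```text
(no output)
```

View pics/s4.png

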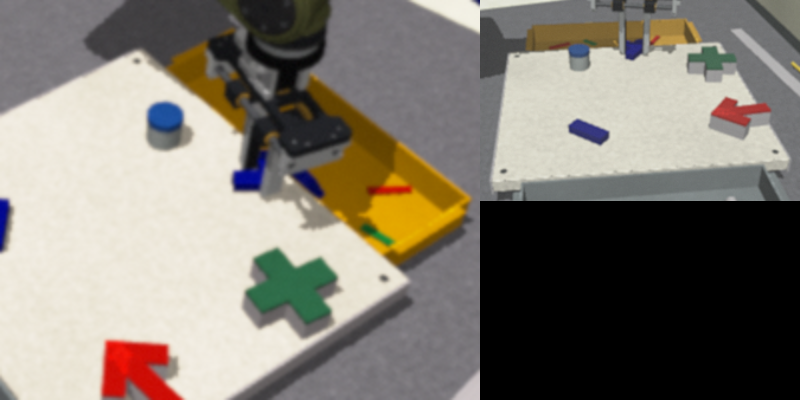

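Both views show the L hanging over the edge between the fingers (250,180); the cross and tin are untouched. I'll finish it, then go back behind the strip, with the tool turned to its 45° face.

Call:
servo_tool([
  [0,0,0,0,10,0,0.62],
  [0,0,0,0,10,0,0.62],
  [0,0,0,0,10,0,0.62],
  [0,0,0,0,10,0,0.62],
  [0,0,0,0,10,0,0.62],
  [0,0,0,0,5,0,0.62],
  [0,0,0,0,0,0,0.62],
  [0,0,0,0,0,0,0.62],
  [0,0,0,0,0,20,0.62],
  [0,0,0,0,0,25,0.62],
  [0,0,0,0,0,30,0.62],
  [0,0,0,0,0,0,0.62],
])

```text
clock: 14.28
eef_pos: [607.1, 244.0, 132.3]
eef_rot: [3.137, -0.003, 1.27]
wrist_force: [0.4, 0.2, 0.3]
finger_gap: 35.7
finger_force: 0.0
```

Call:
servo_tool([
  [0,0,-3,-15,-35,0,0.62],
  [0,0,-3,-15,-35,0,0.62],
  [0,0,-3,-15,-35,0,0.62],
  [0,0,-3,-15,-35,0,0.62],
  [0,0,-3,-15,-35,0,0.62],
  [0,0,-3,-15,-35,0,0.62],
  [0,0,-3,-15,-35,0,0.62],
  [0,0,-3,-15,-35,0,0.62],
  [0,0,-2,-15,-35,0,0.62],
  [0,0,-2,-15,-35,0,0.62],
  [0,0,0,0,0,0,0.62],
])

```text
clock: 15.65
eef_pos: [454.9, -107.8, 128.3]
eef_rot: [-3.141, 0.0, 0.778]
wrist_force: [0.5, -0.4, 0.3]
finger_gap: 35.8
finger_force: 0.0
```

```bash
python3 - <<'E'
from h import *
a0=manip.camera("scene"); b0=manip.camera("side")
a=a0[120:320,290:530]; b=b0[150:320,190:460]
a=cv2.resize(a,(480,400)); b=cv2.resize(b,(320,201)); c=np.zeros((400,800,3),np.uint8); c[:,:480]=a; c[:201,480:]=b
cv2.imwrite("pics/s5.png",c[:,:,::-1])
for n,im in(("scene",a0),("side",b0)):
  for c in blobs(mask(im,*BLUE),40):
    p=cast(n,c[:,0],65)
    if 300<p[:,0].mean()<850 and -260<p[:,1].mean()<380: print(n,cv2.minAreaRect(p.astype(np.float32)))
E
```

```text
scene ((481.7371520996094, -76.24908447265625), (23.32652473449707, 72.10466003417969), 45.85006332397461)
scene ((624.1080322265625, 232.15594482421875), (35.716373443603516, 54.326534271240234), 80.42041015625)
side ((473.8316955566406, -83.88350677490234), (32.88947296142578, 69.29619598388672), 44.98769760131836)
```

View pics/s5.png

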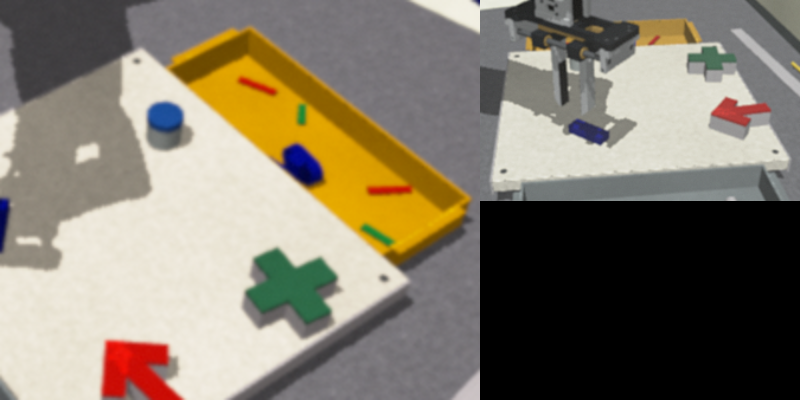

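The L is in the tray (300,165), lying against the round one. The tin, cross and arrow are unmoved. Now I'll push the strip diagonally away from the tin's lane.

Call:
servo_tool([
  [0,0,0,0,0,-20,0.62],
  [0,0,0,0,0,-20,0.62],
  [0,0,0,0,0,-20,0.62],
  [0,0,0,0,0,-13,0.62],
  [0,0,0,0,0,0,0.62],
])

```text
clock: 16.38
eef_pos: [455.6, -105.6, 54.9]
eef_rot: [-3.14, 0.001, 0.783]
wrist_force: [0.0, -0.2, 0.0]
finger_gap: 35.4
finger_force: 0.0
```

Call:
servo_tool([
  [0,0,0,6,6,0,0.62],
  [0,0,0,6,6,0,0.62],
  [0,0,0,6,6,0,0.62],
  [0,0,0,6,6,0,0.62],
  [0,0,0,6,6,0,0.62],
  [0,0,0,6,6,0,0.62],
  [0,0,0,6,6,0,0.62],
  [0,0,0,6,6,0,0.62],
  [0,0,0,6,6,0,0.62],
  [0,0,0,6,6,0,0.62],
  [0,0,0,6,6,0,0.62],
  [0,0,0,6,6,0,0.62],
  [0,0,0,6,6,0,0.62],
  [0,0,0,6,6,0,0.62],
  [0,0,0,6,6,0,0.62],
  [0,0,0,6,6,0,0.62],
  [0,0,0,0,0,0,0.62],
])

```text
clock: 18.5
eef_pos: [552.1, -9.8, 55.4]
eef_rot: [-3.142, -0.0, 0.782]
wrist_force: [0.2, -1.8, -0.5]
finger_gap: 35.5
finger_force: 0.0
```

Call:
servo_tool([
  [0,0,0,-6,-6,0,0.62],
  [0,0,0,-8,-8,10,0.62],
  [0,0,0,-10,-10,40,0.62],
  [0,0,0,-30,-40,30,0.62],
  [0,0,0,-40,-50,0,0.62],
  [0,0,0,0,0,0,0.62],
])

```text
clock: 19.25
eef_pos: [456.6, -125.7, 136.6]
eef_rot: [3.14, -0.0, 0.777]
wrist_force: [0.8, 0.9, -0.4]
finger_gap: 35.7
finger_force: 0.0
```

```bash
python3 - <<'E'
from h import *
for n in("scene","side"):
  im=manip.camera(n); cv2.imwrite(f"pics/{n}6.png",im[:,:,::-1])
  for c in blobs(mask(im,*BLUE),40):
    p=cast(n,c[:,0],65)
    if 300<p[:,0].mean()<850 and -260<p[:,1].mean()<380: print(n,cv2.minAreaRect(p.astype(np.float32)),cast(n,cv2.approxPolyDP(c,2,True)[:,0],65).round().tolist())
E
```

```text
scene ((565.8347778320312, 8.678445816040039), (22.43253517150879, 71.9682388305664), 45.180992126464844) [[534.0, 25.0], [581.0, -20.0], [596.0, -10.0], [549.0, 39.0]]
scene ((624.1080322265625, 232.15594482421875), (35.716373443603516, 54.326534271240234), 80.42041015625) [[601.0, 233.0], [614.0, 216.0], [647.0, 218.0], [651.0, 236.0], [634.0, 249.0], [606.0, 253.0]]
side ((556.1227416992188, -0.4568672180175781), (33.676273345947266, 69.03984069824219), 44.690757751464844) [[532.0, 22.0], [530.0, 3.0], [570.0, -34.0], [580.0, -25.0], [584.0, -7.0], [542.0, 32.0]]
```

The strip tracked straight and is now at (561,4), still at 45° and clear of the tin's lane. Next I'll turn the tool square to the board and push along its y.

Call:
servo_tool([
  [0,0,8,21,12,0,0.6],
  [0,0,8,21,12,0,0.6],
  [0,0,8,21,16,0,0.6],
  [0,0,8,21,16,0,0.6],
  [0,0,9,22,16,0,0.6],
  [0,0,0,0,0,-20,0.6],
  [0,0,0,0,0,-25,0.6],
  [0,0,0,0,0,-25,0.6],
  [0,0,0,0,0,-11,0.6],
  [0,0,0,0,0,0,0.6],
])

```text
clock: 20.6
eef_pos: [564.7, -50.4, 54.2]
eef_rot: [-3.141, -0.0, 1.498]
wrist_force: [-0.1, 0.3, -0.4]
finger_gap: 37.6
finger_force: 0.0
```

Call:
servo_tool([
  [0,0,0,0.8,8,0,0.6],
  [0,0,0,0.8,8,0,0.6],
  [0,0,0,0.8,8,0,0.6],
  [0,0,0,0.8,8,0,0.6],
  [0,0,0,0.8,8,0,0.6],
  [0,0,0,0.8,8,0,0.6],
  [0,0,0,0.8,8,0,0.6],
  [0,0,0,0.8,8,0,0.6],
  [0,0,0,0.8,8,0,0.6],
  [0,0,0,0.8,8,0,0.6],
  [0,0,0,0.8,8,0,0.6],
  [0,0,0,0,0,0,0.6],
])

```text
clock: 22.1
eef_pos: [573.5, 37.6, 54.4]
eef_rot: [-3.141, -0.0, 1.498]
wrist_force: [0.5, 0.3, 0.1]
finger_gap: 37.3
finger_force: 0.0
```

```bash
python3 - <<'E'
from h import *
a0=manip.camera("scene"); b0=manip.camera("side")
a=a0[120:320,290:530]; b=b0[150:320,190:460]
a=cv2.resize(a,(480,400)); b=cv2.resize(b,(320,201)); c=np.zeros((400,800,3),np.uint8); c[:,:480]=a; c[:201,480:]=b
cv2.imwrite("pics/s7.png",c[:,:,::-1])
for n,im in(("scene",a0),("side",b0)):
  for c in blobs(mask(im,*BLUE),15):
    p=cast(n,c[:,0],65)
    if 300<p[:,0].mean()<850 and -260<p[:,1].mean()<380: print(n,cv2.minAreaRect(p.astype(np.float32)))
E
```

```text
scene ((566.5656127929688, 43.82261276245117), (12.67452621459961, 55.540870666503906), 48.81568908691406)
scene ((623.9514770507812, 231.22857666015625), (37.597354888916016, 54.326534271240234), 80.42041015625)
side ((571.8739013671875, 37.656639099121094), (44.87126922607422, 31.962080001831055), 79.14203643798828)
side ((534.988037109375, 54.64501953125), (33.34763717651367, 8.571887969970703), 80.12056732177734)
side ((489.59918212890625, 189.3824920654297), (41.277889251708984, 30.85487937927246), 82.72283935546875)
```

View pics/s7.png

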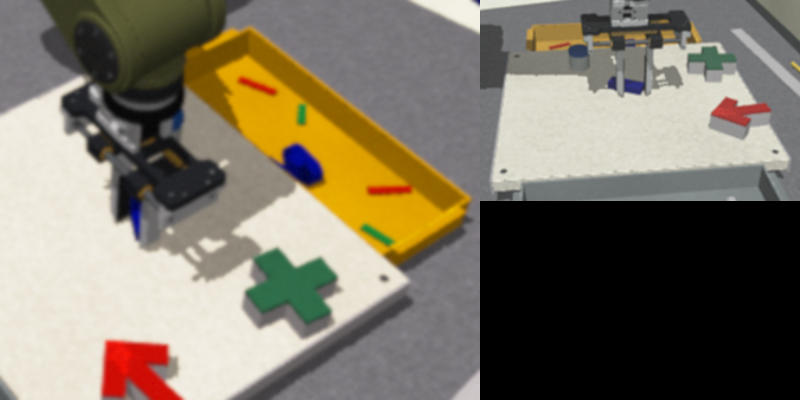

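The strip is nearly square against both fingers, spanning x≈530–594. The tin's near edge is at x≈511, so it stays clear; I'll go on.

Call:
servo_tool([
  [0,0,0,0.5,10,0,0.6],
  [0,0,0,0.5,10,0,0.6],
  [0,0,0,0.5,10,0,0.6],
  [0,0,0,0.5,10,0,0.6],
  [0,0,0,0.5,10,0,0.6],
  [0,0,0,0.5,10,0,0.6],
  [0,0,0,0.5,10,0,0.6],
  [0,0,0,0.5,10,0,0.6],
  [0,0,0,0.5,10,0,0.6],
  [0,0,0,0.5,10,0,0.6],
  [0,0,0,0,10,0,0.6],
  [0,0,0,0,10,0,0.6],
  [0,0,0,0,10,0,0.6],
  [0,0,0,0,10,0,0.6],
  [0,0,0,0,10,0,0.6],
  [0,0,0,0,10,0,0.6],
  [0,0,0,0,10,0,0.6],
  [0,0,0,0,10,0,0.6],
  [0,0,0,0,10,0,0.6],
  [0,0,0,0,10,0,0.6],
])

```text
clock: 24.7
eef_pos: [578.5, 237.7, 54.4]
eef_rot: [-3.141, -0.0, 1.497]
wrist_force: [-0.2, 0.1, 0.0]
finger_gap: 37.8
finger_force: 0.0
```

Call:
servo_tool([
  [0,0,0,0,5,0,0.6],
  [0,0,0,0,0,0,0.6],
  [0,0,0,0,0,0,0.6],
  [0,0,0,0,-5,25,0.6],
  [0,0,0,0,-10,40,0.6],
  [0,0,0,-10,-40,40,0.6],
  [0,0,0,-10,-45,40,0.6],
  [0,0,0,-10,-45,10,0.6],
  [0,0,0,-10,-45,0,0.6],
  [0,0,0,-10,-45,0,0.6],
  [0,0,0,-10,-45,0,0.6],
  [0,0,0,-10,-45,0,0.6],
  [0,0,0,-10,-45,0,0.6],
  [0,0,0,0,0,0,0.6],
])

```text
clock: 26.45
eef_pos: [497.8, -130.5, 209.5]
eef_rot: [3.142, 0.0, 1.493]
wrist_force: [-0.1, -0.3, -0.5]
finger_gap: 37.6
finger_force: 0.0
```

```bash
python3 - <<'E'
from h import *
a0=manip.camera("scene"); b0=manip.camera("side")
a=a0[120:320,290:530]; b=b0[150:320,190:460]
a=cv2.resize(a,(480,400)); b=cv2.resize(b,(320,201)); c=np.zeros((400,800,3),np.uint8); c[:,:480]=a; c[:201,480:]=b
cv2.imwrite("pics/s8.png",c[:,:,::-1])
for nm,lo,hi,z in(("blue",*BLUE,20),("red",(0,150,80),(8,255,255),80),("green",(60,60,40),(85,255,255),80),("tinlid",(100,100,60),(112,255,255),90)):
  for c in blobs(mask(a0,lo,hi),60):
    p=cast("scene",c[:,0],z)
    if 300<p[:,0].mean()<850 and -260<p[:,1].mean()<380: print(nm,p.min(0).round(),p.max(0).round())
E
```

```text
blue [572. 252.] [627. 292.]
blue [513. 256.] [555. 316.]
red [ 677. -129.] [773. -49.]
green [694.  48.] [785. 140.]
tinlid [472. 129.] [516. 172.]
```

View pics/s8.png

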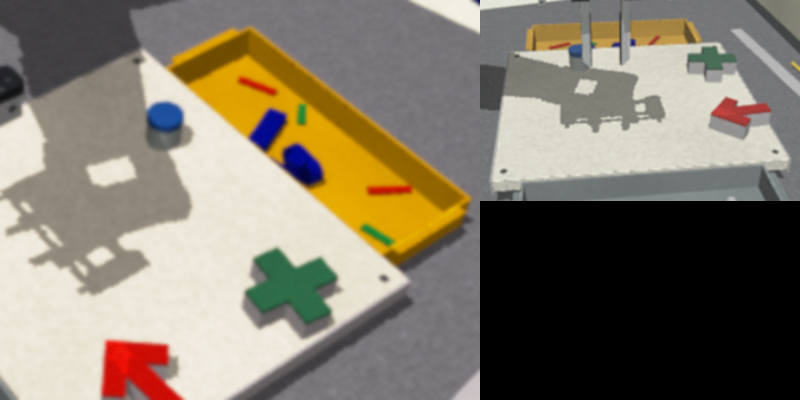

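All three offcuts are in the tray: the strip (265,130), and the L with the round one beside it (300,165). The cross, arrow and tin masks match the start to within 2 mm. The arm is clear, so I'm handing in.

```bash
python3 -c "
from cell import manip
print(manip.sign_off())"
```

```text
the job is handed in; nothing more can be done
None
```

The job is handed in: all three blue offcuts were pushed into the yellow scrap tray in about 27 s, with the cross, arrow and tin unmoved; the round one is mostly hidden behind the L in the last image, and I viewed 11 pictures, one over the limit of 10.

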